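Jack up the tip-box deck and hold it

TASK

I want to slip a shim under the front rests of the hinged deck. First close the lid of the tip box on it, then stand the small jack on the worktop with its saddle centred under the lift pad (below the ring mark on the deck's lug), push the pump handle all the way down once and let it come right back up. Then push the handle all the way down again and finish while holding it down, so that the jack alone keeps the deck raised; leave the cup, the bottle and the nut alone.

Things in the scene. Friction and masses are not known exactly. Their poses are not given: they have to be found in the camera images.
- lift_pad (a point): Centre of the lower face of the lift pad, a rubber disc 28 mm across under the deck's lug, 60 mm above the worktop with the deck down. The lug is a plate 50 mm wide, 10 mm thick (top at 74 mm) standing out 60 mm from the deck's front edge; a raised steel ring on top marks the pad, 23 mm inside the lug's outer end. Axes: x level from the lug towards the deck's rear hinge, z up.
- stand: Fixed stand of the grey hinged deck (plate about 150 x 114 mm). Origin on the worktop, 107 mm behind the pad centre; same axes as the lift pad. Its base plate (6 mm thick, 130 mm wide) begins 34 mm behind the pad centre and its two front rests 45 mm behind; the space under the pad is open from the front and both sides.
- deck (a joint): Tilt of the deck about its rear hinge, 187 mm behind the pad centre: 0 = lying on its rests, grows as the front rises, about 0.075 with the jack fully pumped. It falls back by its own weight (6 to 9 N at the pad).
- box_hinge (a point): Middle of the lid hinge of the purple pipette tip box, which is fixed on the deck with the hinge towards the deck's rear; 127 mm above the worktop. Same axes as the lift pad: the shut box reaches 89 mm from the hinge towards -x, is 122 mm wide along y, and its top is 33 mm above the hinge.
- tip_box_lid (a joint): Lid of the tip box: 0 = shut, grows as it opens, rising and swinging back towards the deck's rear (+x); 1.57 = a quarter turn; starts at 1.7 to 2.0 and stays open by its weight; pushed forward below about 0.9 it falls shut by itself.
- lid_edge (a point): Middle of the upper front edge of the clear lid (122 mm wide, 82 mm deep, 31 mm high). Lid shut: 82 mm in front of the hinge, 33 mm above it. Lid fully open (2.0): 65 mm behind the hinge, 60 mm above it, the lid's outer top panel facing the rear.
- jack_block (a point): Centre of the loose jack's upright carrying block, 46.5 mm above its underside. The block is 40 mm along x, 30 mm along y, from 8 to 85 mm high; grip it across y. Axes: x towards the ram and saddle, away from the pump handle; z up. The jack weighs about 0.9 kg; its base plate is 8 mm thick, 66 mm wide, from 94 mm ahead (+x) to 100 mm behind the block's centre.
- saddle (a point): Centre of the top of the saddle, a steel disc 26 mm across on the jack's ram, 70 mm from the block's centre along the jack's +x; 50 mm above the worktop with the handle up, rising 24 mm with the handle fully down.
- pump_handle (a joint): Pump handle: 0 = up, where a spring holds it; grows as it is pushed down, stop at 0.42. The ram follows at 57 mm per rad and sinks again when the handle is let go: it does not latch. Pushed at its end it needs about 3 N at the top of its stroke, and 8 to 12 N at the bottom with the deck on the saddle.
- handle_end (a point): Middle of the upper face of the flat rubber paddle (34 x 32 mm) at the end of the pump handle: press here. Handle up: 106 mm behind the block's centre (jack's -x), 77 mm above the worktop. Handle down: 116 mm behind, 45 mm above the worktop. The handle's pivot is 36 mm behind the block's centre, 38 mm above the worktop.
- cup: Closed white specimen cup, 52 mm across, 60 mm high; bystander. Origin at the centre of its underside.
- reagent: Small white bottle with a cap, 44 mm across, 82 mm high; bystander. Origin at the centre of its underside. To its left stands a fixed computer tower, 380 mm high, front face at x = 0.59, y = 0.06 to 0.24; its cord loops forward to x = 0.50 at y = 0.19 to 0.27, up to 345 mm high.
- nut: Steel rotor nut, 27 mm across, 14 mm high; bystander. Origin at the centre of its underside. To its left is the fixed centrifuge, about 400 mm high, from x = 0.42 and y = 0.41 on.

How it is judged (in metres and radians):
On the way, in this order (a step that is already met when the one before it is completed fails the run):
1. the tip box's lid is shut, with the jack not yet under the pad (value of joint tip_box_lid below 0.06 rad and horizontal distance between saddle and lift_pad above 0.03 m), for 0.2 s.
2. the jack stands on the worktop, its handle up, saddle within 10 mm of centre under the lift pad (horizontal distance between saddle and lift_pad below 0.01 m and value of joint pump_handle below 0.06 rad and angle between jack_block's own z axis and vertical below 0.06 rad and height (world z) of jack_block below 0.052 m), for 0.2 s.
3. the pump handle is pushed down at least four fifths of its stroke and the deck's front rises on the saddle (value of joint pump_handle above 0.34 rad and value of joint deck above 0.045 rad and contact force between ram and deck above 2 N and contact force between each of the arm, the fingers and deck below 0.5 N), for 0.1 s.
4. the handle has come back up and the deck is down (value of joint pump_handle below 0.06 rad and value of joint deck below 0.01 rad), for 0.1 s.
At the end, for the whole second after the job is handed in: Lid shut (within 0.06 rad); jack upright on the worktop, saddle within 12 mm of the pad centre; robot holding the handle down (joint over 0.34, push over 3 N); deck raised over 0.045 rad and still, carried by the saddle (over 2 N), untouched by the robot (all of step 3 and value of joint tip_box_lid below 0.06 rad and horizontal distance between saddle and lift_pad below 0.012 m and angle between jack_block's own z axis and vertical below 0.06 rad and height (world z) of jack_block below 0.052 m and velocity of joint deck between -0.02 and 0.02 rad/s and contact force between any of the fingers, the arm and pump_handle above 3 N); the arm keeps its last pose, push and grip.
It fails at once if a bystander (cup, bottle or nut) is moved more than 20 mm (distance of any of cup, reagent, nut from where it was at the start of the episode above 0.02 m).
It also fails if it takes over 69 s, if anything falls off the work surface, if the arm or the gripper's body presses on something with over 40 N, if the wrist force passes 120 N, or if a joint passes its speed limit or range.

ROBOT

A 6-joint arm with a two-finger parallel gripper is mounted at the origin on a cart in front of the work surface, level with it; the furniture and walls round the work are solid. World frame = base frame: x ahead of the robot, y to its left, z up, the work surface at z = 0. Lengths are in mm, angles in rad, forces in N, time in s.
With the tool pointing down it reaches from about 275 to 1000 mm from the base axis. Payload 8.4 kg.
Tool frame: the origin (TCP) lies between the finger pads; the fingertips stand r.tips_ahead ahead of it and the grasp point (between the pads) lies 6 mm ahead of it (r.tips_ahead is the distance from the TCP to the fingertips, in mm); z points along the fingers, y is the line along which they close (so a half turn about z gives the same grasp; the last joint's range is limited). The gripper opens to 85 mm and grips with 20 to 120 N. Pads are 22 mm wide; open, the fingers measure 114 mm over their backs; the gripper's body (76 mm by 85 mm) begins 54 mm behind the grasp point. The pads swing forward as they close: fully open they stand 13 mm farther back than shut.
Start: joints at [-1.231, 0.353, 1.633, -0, 1.155, -0.002], TCP at [209.488, -588.849, 256.281] pointing down, gripper open.
Joint ranges: [-2.63, 2.63], [-0.92, 2.1], [0.06, 2.66], [-1.3, 4.44], [0, 2.69], [-3.02, 3.02]. Speed limits (rad/s): [2.22, 2.22, 2.79, 3.14, 3.14, 3.14].

INTERFACE

Orientations are given as [roll, pitch, yaw] about the fixed x, y, z axes, in that order (R = Rz(yaw) Ry(pitch) Rx(roll)).
In Python, from rig import r gives the robot as it stands.
- The arm moves only by the tool carry_out, never from a script. Its arguments are lists of equal length, an entry for each row: "delta_pos": the shift along the tool's x, y, z in m, a list of three; "rot": the turn, a rotation vector about the tool's x, y, z in degrees, a list of three. A call has 1 to 8 rows; each row is the pose to reach, as a shift and turn from the pose commanded when the call began, along the tool's axes at that moment; what a row does not reach only later rows make up. A row lasts 1/8 s, in which the tool goes at most 62.5 mm and 10.7 degrees, less where a joint would pass 70% of its speed; a pose out of reach is approached as far as the arm can. A call with a gripper value outside its range is refused whole. "claw" is the finger opening in m, from 0 to 0.0854, set as the call begins (left out, the last holds). The fingers move at their own pace and stop on an object; "grip_force" is the grip in N (left out, the last holds). Time passes only in rows, so rows that repeat a pose let the fingers close. It gives the time, the measured TCP pose, the force, the opening and the grip force at its end, in the units of the state.
- r.sense(): the state, without advancing time (a new reading comes with each control period).
- r.grab_frame(name): name is "side" or "top"; returns the picture (384x512x3 uint8, blue, green, red); there is no depth.
- r.camera_info(name): a dict with "fx", "fy", "cx", "cy" (pixels), "pose" (4x4, takes a point from camera to world coordinates). Camera axes: x right, y down, z forward; pixel columns grow to the right and rows downward; lengths in mm; the calibration is good to about 2 mm. A picture is of the moment at which its call begins. camera_info takes no time and is no camera call.
- r.sign_off(): hands the job in; it is judged then, once.
Trained networks look in the newest picture that a camera, given by its name, has taken for a name from the list of things; names that differ only in an ending like _2 or _b are one class to them, and where a whole thing is asked for, a point or a joint stands for the part that bears it (a point fixed in the world has none). Each returns a list of dicts, best first, with "p" (0 to 1); they miss things now and then, are a little off and sometimes report something else, mostly with a low value. They report only what shows in the picture. A call takes as long as a camera call.
- r.recognise(thing, camera): "box" ([left, top, right, bottom] in pixels, round what is visible of it).
- r.cut_out(thing, camera): "mask" (384x512 bool, what is visible of it) and "box" ([left, top, right, bottom] in pixels, round what is visible of it).
The state is a dict: "clock": time; "qpos": joint angles; "qvel": joint speeds; "joint_efforts": joint torques, N m; "eef_pos": TCP position; "tcp_rot": TCP orientation; "contact_force": force on the tool from outside, world axes, zero at the start; "wrist_torque": the same for the moment, N m; "opening": opening from 0.0 (shut) to 1.0 (fully open); "grasp_force": force on a finger pad.
Only numpy, scipy, OpenCV 4.12 (cv2) and the standard library are available. Lean on these libraries where they do the work, as an engineer would, in place of code of your own. Each camera call takes 0.05 s, during which the arm holds its last target. There are 200 camera calls.

## Working session

There is one attempt and no reset: what is moved stays moved. The work goes in short steps, Python scripts to look and compute and a tool call to move; the robot and the scene stay as the last step left them, time stands still between calls to the robot, and variables do not carry over. Pictures are saved under pics/ and viewed, at most 10 in all, crops included, and the job is handed in when it is done.

Besides the shell and the picture viewer there is one more tool, called after "Call:" as name(argument=value, ...), one argument or row to a line, values as JSON. carry_out: Moves the arm, as the interface text tells. Its arguments: {"type":"object","properties":{"delta_pos":{"type":"array","items":{"type":"array","items":{"type":"number"}}},"rot":{"type":"array","items":{"type":"array","items":{"type":"number"}}},"claw":{"type":"number"},"grip_force":{"type":"number"}},"required":["delta_pos","rot"]}

```bash
ls; mkdir -p pics; python3 - <<'E'
from rig import r
import cv2,numpy as np
print(r.sense()); print(r.tips_ahead)
for n in("side","top"):
    im=r.grab_frame(n); cv2.imwrite(f"pics/{n}0.png",im); i=r.camera_info(n); print(n,i["fx"],i["fy"],i["cx"],i["cy"]); print(np.round(i["pose"],3).tolist())
    for t in("lift_pad","stand","deck","tip_box_lid","jack_block","saddle","pump_handle","handle_end","cup","reagent","nut"):
        try: print(t,[(np.round(d["box"]).tolist(),round(d["p"],2)) for d in r.recognise(t,n)[:2]])
        except Exception as e: print(t,e)
E
```

```text
pics
{'clock': 0.0, 'qpos': array([-1.23138896e+00,  3.53660366e-01,  1.63415964e+00, -1.59050968e-05,
        1.15519367e+00, -2.42773497e-03]), 'qvel': array([-0.00038647, -0.00068976, -0.00058519,  0.00087325,  0.00123865,
       -0.00029618]), 'joint_efforts': array([-3.97725589e-04, -6.05260205e+01, -3.42071772e+01, -7.00124315e-05,
        9.46464599e-03, -1.45824191e-05]), 'eef_pos': array([ 209.33836269, -588.41697937,  255.54311377]), 'tcp_rot': array([-3.14017160e+00,  1.10920962e-05,  3.41841540e-01]), 'contact_force': array([ 0.00593353, -0.91057601, -0.00767168]), 'wrist_torque': array([ 0.0059153 , -0.05042282, -0.01823097]), 'grasp_force': 0.0, 'opening': 1.0061730718054298}
25.0
side 466.2772896786378 466.2772896786378 258.40098118224574 197.35419245817096
[[-0.823, -0.325, 0.465, -153.095], [-0.567, 0.482, -0.668, 984.295], [-0.007, -0.814, -0.581, 950.181], [0.0, 0.0, 0.0, 1.0]]
lift_pad [([287.0, 132.0, 336.0, 206.0], 0.87)]
stand [([283.0, 128.0, 339.0, 214.0], 0.7)]
deck [([233.0, 180.0, 240.0, 205.0], 0.7), ([290.0, 129.0, 337.0, 203.0], 0.66)]
tip_box_lid [([30
[... 499 characters left out ...]
0.023], [0.0, 0.0, 0.0, 1.0]]
lift_pad [([277.0, 182.0, 380.0, 247.0], 0.85), ([119.0, 224.0, 200.0, 252.0], 0.19)]
stand [([280.0, 181.0, 376.0, 251.0], 0.66), ([282.0, 185.0, 374.0, 243.0], 0.3)]
deck [([279.0, 184.0, 378.0, 244.0], 0.73), ([366.0, 248.0, 386.0, 268.0], 0.36)]
tip_box_lid [([344.0, 185.0, 376.0, 236.0], 0.82)]
jack_block [([119.0, 221.0, 199.0, 252.0], 0.77), ([277.0, 183.0, 376.0, 250.0], 0.73)]
saddle []
pump_handle [([121.0, 229.0, 149.0, 241.0], 0.65)]
handle_end []
cup [([365.0, 246.0, 386.0, 269.0], 0.8), ([117.0, 222.0, 200.0, 253.0], 0.3)]
reagent [([255.0, 151.0, 272.0, 167.0], 0.77)]
nut [([141.0, 165.0, 146.0, 170.0], 0.58), ([341.0, 180.0, 375.0, 238.0], 0.19)]
```

```bash
python3 - <<'E'
import cv2
a=cv2.imread("pics/top0.png")[135:290,100:400]; cv2.imwrite("pics/t1.png",cv2.resize(a,(800,413),interpolation=cv2.INTER_CUBIC))
b=cv2.imread("pics/side0.png")[110:330,190:360]; cv2.imwrite("pics/s1.png",cv2.resize(b,(464,600),interpolation=cv2.INTER_CUBIC))
E
```

```text
(no output)
```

View pics/t1.png

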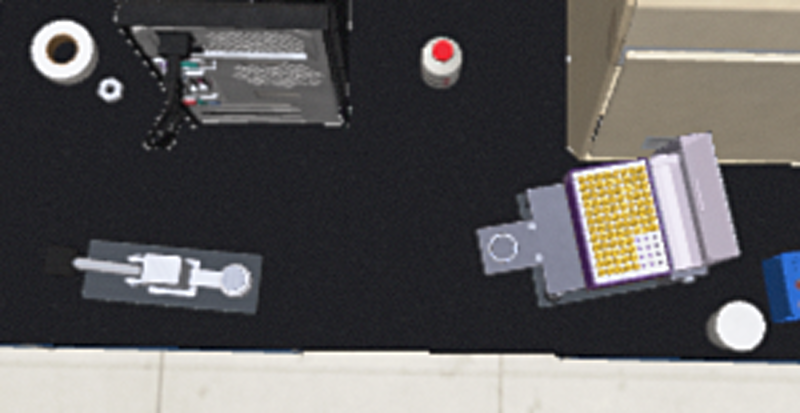

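View pics/s1.png

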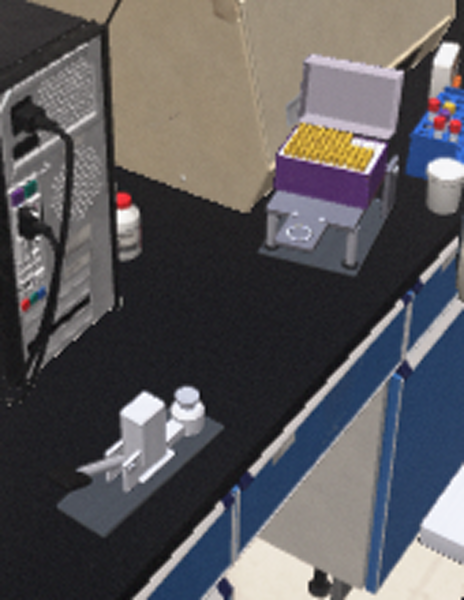

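The top crop shows the jack on the left: saddle at about pixel (188.5,239.6), block top (160.8,236.3). The deck is on the right, with the ring at (288.6,228) and the lid open. The side crop shows the ring at (299.6,195.4), the saddle at (258.6,254.5) and the block top at (242.4,258.1).

```bash
cat > h.py <<'E'
from rig import r
import numpy as np
def ray(n,u,v):
    i=r.camera_info(n); P=np.array(i["pose"]); d=P[:3,:3]@[(u-i["cx"])/i["fx"],(v-i["cy"])/i["fy"],1]
    return P[:3,3],d
def onz(n,u,v,z):
    o,d=ray(n,u,v); return o+d*(z-o[2])/d[2]
def tri(a,b):
    (o1,d1),(o2,d2)=ray("top",*a),ray("side",*b)
    s=np.linalg.lstsq(np.c_[d1,-d2],o2-o1,rcond=None)[0]; p,q=o1+s[0]*d1,o2+s[1]*d2
    return (p+q)/2,np.linalg.norm(p-q)
E
python3 - <<'E'
from h import *
np.set_printoptions(precision=1,suppress=True)
c=lambda x,y:(100+x*300/800,135+y*155/413); s=lambda x,y:(190+x*170/464,110+y*220/600)
for n,t,si,z in(("ring",(503,248),(299,233),75),("saddle",(236,279),(187,394),50),("block",(162,268),(143,404),85)):
    print(n,tri(c(*t),s(*si)),onz("top",*c(*t),z),onz("side",*s(*si),z))
# baseplate corners of jack z=8
B=[onz("top",*c(*p),8) for p in((90,240),(83,297),(255,313),(262,255))]; print(np.array(B))
# lid edge top corners (open), deck front corners
for p in((527,190),(541,305),(532,222),(477,230),(485,273),(540,262)): print("deck",onz("top",*c(*p),70))
for p in((572,174),(590,288),(652,158),(672,276)): print("box",onz("top",*c(*p),127))
for p in((708,132),(740,256),(680,140),(712,264)): print("lid",onz("top",*c(*p),187))
print(tri(c(708,132),s(308,56)),tri(c(740,256),s(404,72)))
print("bottle",onz("top",*c(441,60),60),"cup",onz("top",*c(740,325),60),"paddle",onz("top",*c(62,262),77))
E
```

```text
ring (array([ 444.2, -108.3,   71.9]), np.float64(1.48465994276316)) [ 443.1 -108.3   75. ] [ 442.8 -104.2   75. ]
saddle (array([409.1, 176.2,  46.9]), np.float64(4.084166185582717)) [406.9 174.8  50. ] [409.1 179.7  50. ]
block (array([413.9, 247.6,  85.6]), np.float64(1.5097150752792203)) [413.3 247.4  85. ] [415.1 247.3  85. ]
[[451.  345.    8. ]
 [387.7 347.9   8. ]
 [374.2 158.    8. ]
 [438.3 153.3   8. ]]
deck [ 506.7 -134.2   70. ]
deck [ 384.5 -148.8   70. ]
deck [ 472.2 -139.5   70. ]
deck [462.4 -81.1  70. ]
deck [416.8 -89.9  70. ]
deck [ 429.7 -147.9   70. ]
box [ 514.  -174.2  127. ]
box [ 397.8 -191.3  127. ]
box [ 532.6 -256.5  127. ]
box [ 411.6 -273.9  127. ]
lid [ 547.1 -299.   187. ]
lid [ 425.7 -325.7  187. ]
lid [ 538.5 -271.3  187. ]
lid [ 417.4 -298.6  187. ]
(array([ 546.3, -295.6,  197.2]), np.float64(3.509959959209765)) (array([ 425.2, -321.9,  198.8]), np.float64(2.2426624755810973))
bottle [652.3 -40.4  60. ] cup [ 368.7 -359.9   60. ] paddle [418.2 354.   77. ]
```

```bash
cat >> h.py <<'E'
from scipy.spatial.transform import Rotation as Ro
def plan(start,yaw,pts):
    """start [x,y,z] mm commanded, yaw deg (tool down); pts: (x,y,z,yaw)"""
    R=(Ro.from_euler('z',yaw,degrees=True)*Ro.from_euler('x',180,degrees=True))
    for p in pts:
        print(np.round(R.inv().apply(np.array(p[:3])-start)/1000,3).tolist(),[0,0,round(yaw-p[3],1)])
E
python3 -c "
from h import *
plan([209.5,-588.8,256.3],19.6,[(340,-475,295,15),(470,-361,295,10.2),(470,-361,203,10.2)])
plan([470,-361,203],10.2,[(470-.177*d,-361+.984*d,203,10.2) for d in (30,60,90,120,135)])
"
```

```text
[0.161, -0.063, -0.039] [0, 0, 4.6]
[0.322, -0.127, -0.039] [0, 0, 9.4]
[0.322, -0.127, 0.053] [0, 0, 9.4]
[0.0, -0.03, -0.0] [0, 0, 0.0]
[0.0, -0.06, -0.0] [0, 0, 0.0]
[0.0, -0.09, -0.0] [0, 0, 0.0]
[0.0, -0.12, -0.0] [0, 0, 0.0]
[0.0, -0.135, -0.0] [0, 0, 0.0]
```

Call:
carry_out(
  delta_pos=[
    [0.161,-0.063,-0.039],
    [0.161,-0.063,-0.039],
    [0.161,-0.063,-0.039],
    [0.322,-0.127,-0.039],
    [0.322,-0.127,-0.039],
    [0.322,-0.127,-0.039],
    [0.322,-0.127,-0.039],
    [0.322,-0.127,-0.039],
  ],
  rot=[
    [0,0,4.6],
    [0,0,4.6],
    [0,0,4.6],
    [0,0,9.4],
    [0,0,9.4],
    [0,0,9.4],
    [0,0,9.4],
    [0,0,9.4],
  ],
  claw=0,
)

```text
clock: 2.2
eef_pos: [470.0, -361.4, 295.2]
tcp_rot: [3.141, 0.001, 0.178]
contact_force: [0.3, 0.6, 0.3]
opening: -0.001
grasp_force: 0.0
```

```bash
python3 - <<'E'
from h import *
import cv2
s=r.sense(); print(s["eef_pos"],s["tcp_rot"],s["clock"])
a=r.grab_frame("top")[150:290,260:420]; b=r.grab_frame("side")[80:240,240:400]
cv2.imwrite("pics/c2.png",np.hstack([cv2.resize(a,(457,400)),cv2.resize(b,(400,400))])[:,:800])
E
```

```text
[ 469.96481689 -361.44029752  295.21004636] [3.14145721e+00 5.57723073e-04 1.78450143e-01] 2.2
```

View pics/c2.png

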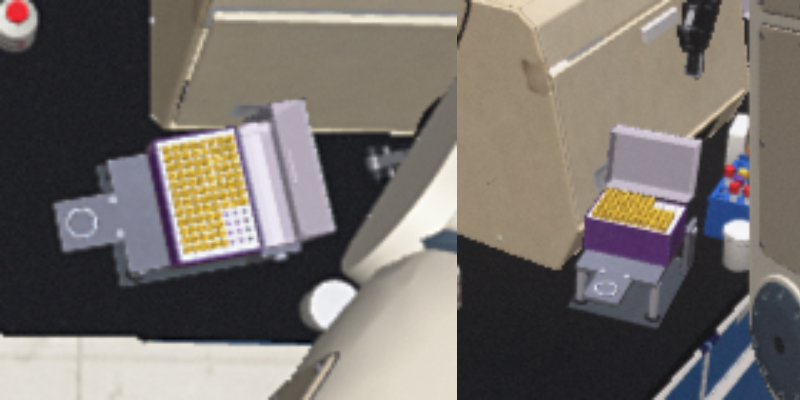

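The closed fingers (top crop about (380,160), side crop (690,70)) are behind and above the open lid with clear space. I'll descend and push.

Call:
carry_out(
  delta_pos=[
    [0,0,0.05],
    [0,0,0.092],
    [0,0,0.092],
    [0,-0.03,0.092],
    [0,-0.06,0.092],
    [0,-0.08,0.092],
    [0,-0.1,0.092],
    [0,-0.115,0.092],
  ],
  rot=[
    [0,0,0],
    [0,0,0],
    [0,0,0],
    [0,0,0],
    [0,0,0],
    [0,0,0],
    [0,0,0],
    [0,0,0],
  ],
)

```text
clock: 3.3
eef_pos: [450.0, -247.6, 204.1]
tcp_rot: [3.141, -0.001, 0.177]
contact_force: [0.3, -1.8, 0.3]
opening: 0.002
grasp_force: 0.5
```

Call:
carry_out(
  delta_pos=[
    [0,-0.015,0],
    [0,-0.025,0],
    [0,-0.025,0],
    [0,-0.025,0],
    [0,-0.025,0],
  ],
  rot=[
    [0,0,0],
    [0,0,0],
    [0,0,0],
    [0,0,0],
    [0,0,0],
  ],
)

```text
clock: 3.92
eef_pos: [445.6, -223.8, 203.2]
tcp_rot: [-3.142, 0.0, 0.177]
contact_force: [0.4, -0.4, -0.3]
opening: 0.004
grasp_force: 0.0
```

```bash
python3 - <<'E'
from h import *
import cv2
a=r.grab_frame("top")[150:290,260:420]; b=r.grab_frame("side")[80:240,240:400]
cv2.imwrite("pics/c3.png",np.hstack([cv2.resize(a,(400,350)),cv2.resize(b,(350,350))]))
for n in("top","side"): print([(d["box"],d["p"]) for d in r.recognise("tip_box_lid",n)])
E
```

```text
[([312.6, 192.3, 357.4, 238.8], 0.88), ([114.5, 224.9, 154.9, 240.7], 0.36)]
[([291.7, 147.8, 332.1, 163.9], 0.7)]
```

View pics/c3.png

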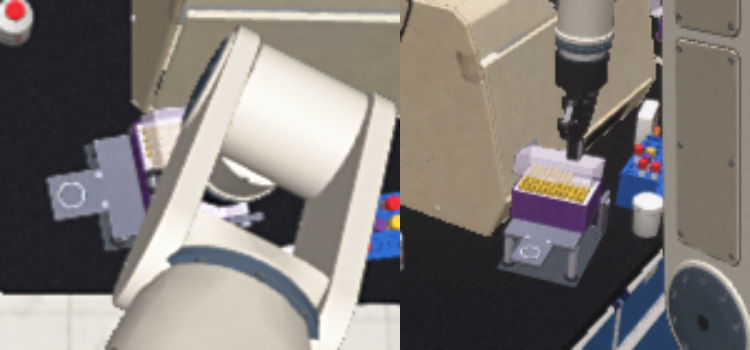

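The lid has swung part-way (side crop around (560,165)), with the finger behind it. I'll push farther.

Call:
carry_out(
  delta_pos=[
    [0,-0.02,0],
    [0,-0.04,0],
    [0,-0.055,0],
    [0,-0.055,0],
    [0,-0.055,-0.04],
    [0,-0.055,-0.08],
    [0,-0.055,-0.08],
    [0,-0.055,-0.08],
  ],
  rot=[
    [0,0,0],
    [0,0,0],
    [0,0,0],
    [0,0,0],
    [0,0,0],
    [0,0,0],
    [0,0,0],
    [0,0,0],
  ],
)

```text
clock: 5.12
eef_pos: [435.6, -169.3, 282.8]
tcp_rot: [3.142, 0.0, 0.178]
contact_force: [-0.3, 0.4, -0.1]
opening: 0.003
grasp_force: 0.0
```

```bash
python3 - <<'E'
from h import *
import cv2
b=r.grab_frame("side")[100:220,250:370]; cv2.imwrite("pics/c4.png",cv2.resize(b,(480,480)))
E
```

```text
(no output)
```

View pics/c4.png

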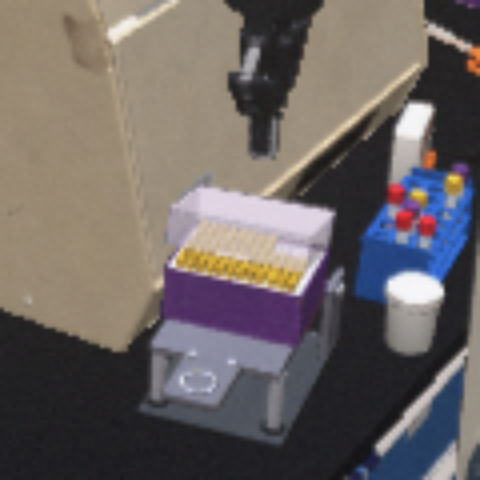

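```bash
python3 - <<'E'
from h import *
a=np.deg2rad(-79.8); ux=np.array([np.cos(a),np.sin(a),0]); uy=np.array([-np.sin(a),np.cos(a),0]); H=np.array([443,-106.5,127])+153*ux
i=r.camera_info("side"); P=np.linalg.inv(np.array(i["pose"]))
def pj(p):
    c=P[:3,:3]@p+P[:3,3]; return np.array([i["fx"]*c[0]/c[2]+i["cx"],i["fy"]*c[1]/c[2]+i["cy"]])
for f in(0,.4,.8,1.8):
    for n,(x,z) in dict(front=(82,33),back=(0,33),frontlow=(82,2)).items():
        X,Z=x*np.cos(f)-z*np.sin(f),x*np.sin(f)+z*np.cos(f)
        print(f,n,[np.round((pj(H-X*ux+s*61*uy+[0,0,Z])-[250,100])*4).astype(int).tolist() for s in(1,-1)])
print([np.round((pj(np.array(p))-[250,100])*4) for p in([443,-107,75],)])
E
```

```text
0 front [[164, 233], [306, 265]]
0 back [[199, 188], [336, 217]]
0 frontlow [[163, 265], [303, 297]]
0.4 front [[174, 192], [316, 222]]
0.4 back [[204, 184], [340, 213]]
0.4 frontlow [[167, 229], [309, 260]]
0.8 front [[187, 155], [329, 184]]
0.8 back [[208, 186], [343, 215]]
0.8 frontlow [[177, 190], [319, 220]]
1.8 front [[221, 122], [358, 149]]
1.8 back [[209, 212], [343, 241]]
1.8 frontlow [[210, 130], [348, 157]]
[array([200., 380.])]
```

```bash
python3 - <<'E'
from h import *
import cv2
b=r.grab_frame("side")[140:190,285:340]; cv2.imwrite("pics/c5.png",cv2.resize(b,(660,600),interpolation=cv2.INTER_CUBIC))
E
```

```text
(no output)
```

View pics/c5.png

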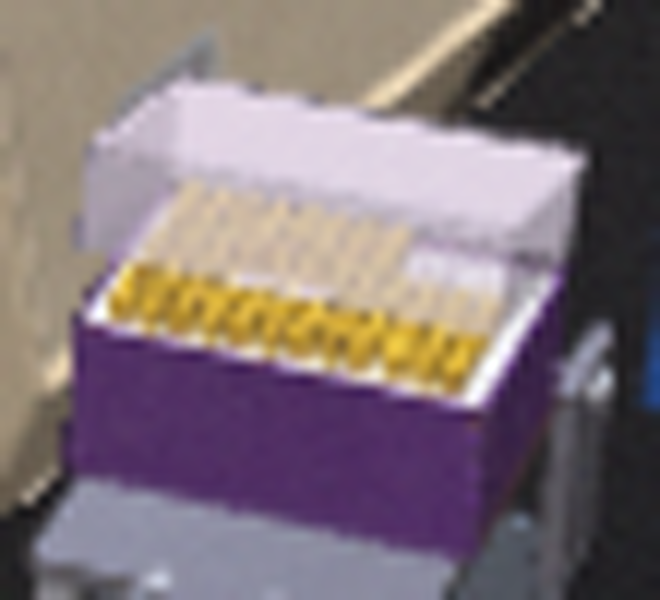

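The lid still looks slightly open: its front top edge is at crop (90,145), which fits about 0.25 rad. I'll check whether it keeps falling while I position the finger over it.

Call:
carry_out(
  delta_pos=[
    [0,0.03,0],
    [0,0.03,0.03],
    [0,0.03,0.05],
    [0,0.03,0.05],
    [0,0.03,0.05],
  ],
  rot=[
    [0,0,0],
    [0,0,0],
    [0,0,0],
    [0,0,0],
    [0,0,0],
  ],
)

```text
clock: 5.85
eef_pos: [441.2, -198.9, 233.4]
tcp_rot: [-3.141, 0.0, 0.178]
contact_force: [-0.0, -0.0, 0.6]
opening: -0.006
grasp_force: 0.0
```

```bash
python3 - <<'E'
from h import *
import cv2
a=cv2.imread("pics/c5.png")
b=r.grab_frame("side")[140:190,285:340]; b=cv2.resize(b,(660,600),interpolation=cv2.INTER_CUBIC); cv2.imwrite("pics/c6.png",b)
E
```

```text
(no output)
```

View pics/c6.png

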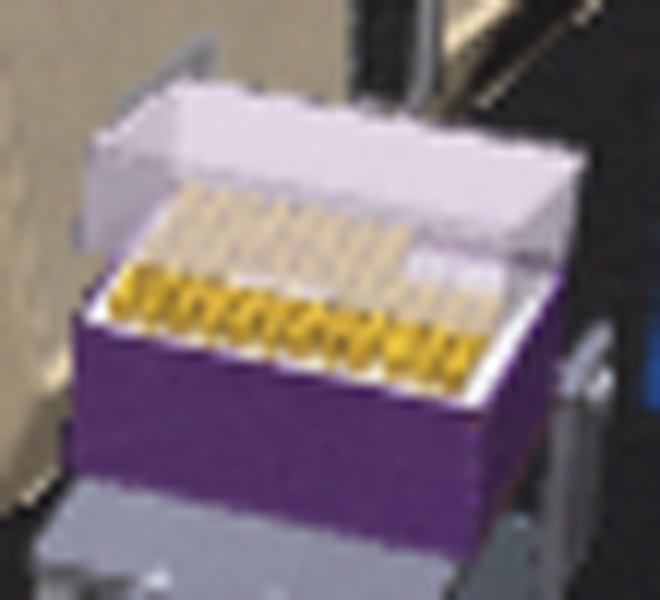

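The lid is stationary, sticking at about 0.25 rad. I'll press it down from above.

Call:
carry_out(
  delta_pos=[
    [0,0,0.02],
    [0,0,0.03],
    [0,0,0.036],
    [0,0,0.042],
    [0,0,0.046],
  ],
  rot=[
    [0,0,0],
    [0,0,0],
    [0,0,0],
    [0,0,0],
    [0,0,0],
  ],
)

```text
clock: 6.52
eef_pos: [441.3, -198.9, 187.2]
tcp_rot: [3.141, -0.0, 0.178]
contact_force: [0.8, 0.9, -0.3]
opening: 0.002
grasp_force: 0.3
```

```bash
python3 - <<'E'
from h import *
import cv2
b=r.grab_frame("side")[140:190,285:340]; b=cv2.resize(b,(660,600),interpolation=cv2.INTER_CUBIC); cv2.imwrite("pics/c7.png",b)
E
```

```text
(no output)
```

View pics/c7.png

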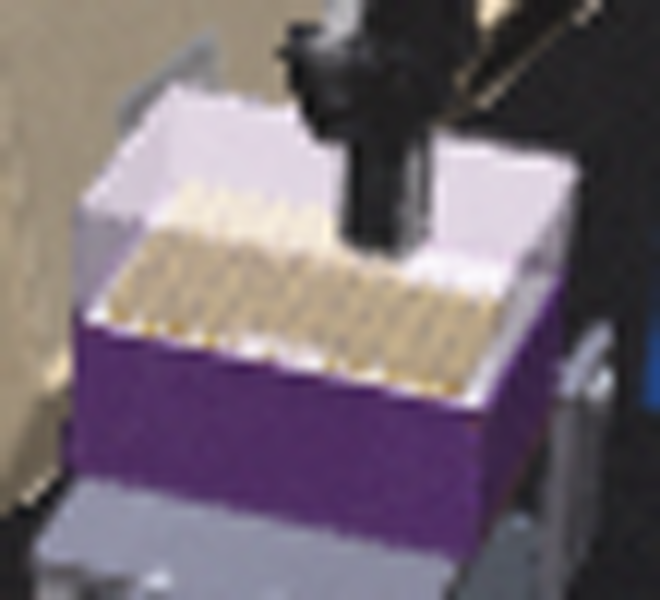

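The lid now follows the finger almost shut (front corner at crop (85,210), predicted (84,219) when shut). I'll press a little more until a force shows.

Call:
carry_out(
  delta_pos=[
    [0,0,0.002],
    [0,0,0.003],
    [0,0,0.004],
    [0,0,0.004],
  ],
  rot=[
    [0,0,0],
    [0,0,0],
    [0,0,0],
    [0,0,0],
  ],
)

```text
clock: 7.08
eef_pos: [441.2, -198.9, 184.2]
tcp_rot: [3.142, -0.0, 0.178]
contact_force: [-2.6, 2.7, 12.2]
opening: 0.002
grasp_force: 5.7
```

The lid is pressed against its stop (12 N), so it is shut. On to the jack.

```bash
python3 -c "
from h import *
plan([440.8,-198.6,183],10.2,[(441,-199,250,10.2),(425,25,250,48),(413,247.7,230,85.9)])
"
```

```text
[0.0, 0.0, -0.067] [0, 0, 0.0]
[0.024, -0.223, -0.067] [0, 0, -37.8]
[0.052, -0.444, -0.047] [0, 0, -75.7]
```

Call:
carry_out(
  delta_pos=[
    [0,0,-0.05],
    [0,0,-0.067],
    [0.005,-0.05,-0.067],
    [0.01,-0.1,-0.067],
    [0.015,-0.15,-0.067],
    [0.02,-0.19,-0.067],
    [0.024,-0.223,-0.067],
    [0.024,-0.223,-0.067],
  ],
  rot=[
    [0,0,0],
    [0,0,0],
    [0,0,-8],
    [0,0,-17],
    [0,0,-26],
    [0,0,-34],
    [0,0,-37.8],
    [0,0,-37.8],
  ],
  claw=0.085,
)

```text
clock: 8.07
eef_pos: [425.2, 26.4, 250.4]
tcp_rot: [3.141, -0.0, 0.841]
contact_force: [0.6, 0.4, -0.3]
opening: 0.996
grasp_force: 0.0
```

```bash
python3 - <<'E'
from h import *
s=r.sense(); print(s["eef_pos"],s["tcp_rot"])
r.grab_frame("side")
print([(np.round(d["box"],1).tolist(),round(d["p"],2)) for d in r.recognise("tip_box_lid","side")])
plan([425,25,250],48,[(413,247.7,180,85.9),(413,247.7,70,85.9)])
E
```

```text
[425.20092356  26.44044908 250.43533206] [ 3.14145235e+00 -4.45923290e-04  8.40809030e-01]
[([298.0, 146.8, 332.7, 174.0], 0.68)]
[0.157, -0.158, 0.07] [0, 0, -37.9]
[0.157, -0.158, 0.18] [0, 0, -37.9]
```

Call:
carry_out(
  delta_pos=[
    [0.035,-0.035,0.02],
    [0.07,-0.07,0.04],
    [0.105,-0.105,0.06],
    [0.14,-0.14,0.07],
    [0.157,-0.158,0.07],
    [0.157,-0.158,0.07],
    [0.157,-0.158,0.12],
    [0.157,-0.158,0.15],
  ],
  rot=[
    [0,0,-9],
    [0,0,-18],
    [0,0,-27],
    [0,0,-36],
    [0,0,-37.9],
    [0,0,-37.9],
    [0,0,-37.9],
    [0,0,-37.9],
  ],
)

```text
clock: 9.18
eef_pos: [413.0, 245.3, 99.0]
tcp_rot: [-3.141, 0.001, 1.496]
contact_force: [-0.3, 0.9, -0.1]
opening: 1.001
grasp_force: 0.0
```

```bash
python3 - <<'E'
from h import *
import cv2
s=r.sense(); print(s["eef_pos"],s["tcp_rot"])
b=r.grab_frame("side")[210:330,180:300]; cv2.imwrite("pics/c8.png",cv2.resize(b,(600,600),interpolation=cv2.INTER_CUBIC))
E
```

```text
[413.03097798 245.3051728   99.0157932 ] [-3.14110625e+00  8.13365020e-04  1.49644055e+00]
```

View pics/c8.png

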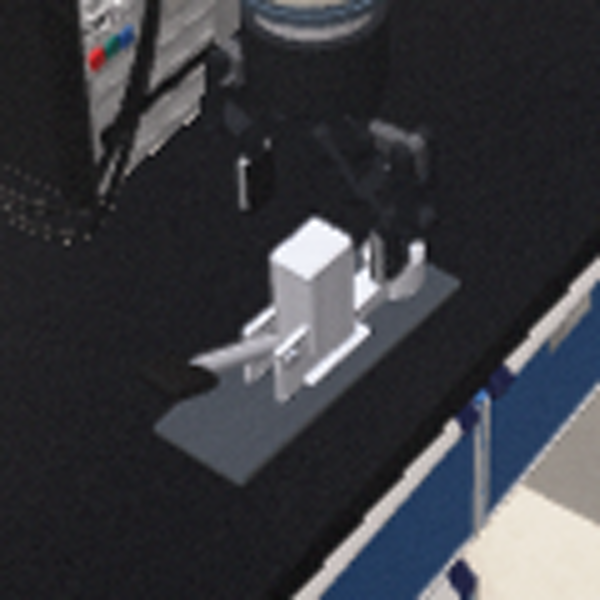

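The open fingers straddle the white block (crop (250,185) and (385,255)), and its top is at (312,245). Next I go down 30 mm and close.

Call:
carry_out(
  delta_pos=[
    [0,0,0.02],
    [0,0,0.03],
    [0,0,0.03],
  ],
  rot=[
    [0,0,0],
    [0,0,0],
    [0,0,0],
  ],
)

```text
clock: 9.6
eef_pos: [413.1, 246.5, 70.3]
tcp_rot: [-3.141, 0.001, 1.498]
contact_force: [-0.4, 0.6, -0.1]
opening: 0.994
grasp_force: 0.0
```

Call:
carry_out(
  delta_pos=[
    [0,0,0],
    [0,0,0],
    [0,0,0],
    [0,0,0],
    [0,0,0],
    [0,0,0],
  ],
  rot=[
    [0,0,0],
    [0,0,0],
    [0,0,0],
    [0,0,0],
    [0,0,0],
    [0,0,0],
  ],
  claw=0.02,
  grip_force=70,
)

```text
clock: 10.35
eef_pos: [414.2, 247.8, 71.1]
tcp_rot: [3.139, -0.001, 1.499]
contact_force: [2.6, -0.8, 5.2]
opening: 0.342
grasp_force: 70.4
```

```bash
python3 -c "
from h import *
plan([413,247.7,70],85.9,[(413,247.7,90,85.9),(413,60.8,90,100.2)])
"
```

```text
[0.0, 0.0, -0.02] [0, 0, 0.0]
[-0.186, 0.013, -0.02] [0, 0, -14.3]
```

Call:
carry_out(
  delta_pos=[
    [0,0,-0.008],
    [0,0,-0.02],
    [0,0,-0.02],
  ],
  rot=[
    [0,0,0],
    [0,0,0],
    [0,0,0],
  ],
)

```text
clock: 10.72
eef_pos: [413.2, 247.5, 91.1]
tcp_rot: [3.141, -0.001, 1.499]
contact_force: [0.7, 0.5, -7.8]
opening: 0.34
grasp_force: 70.8
```

Lifted (7.8 N, about the jack's 0.9 kg). Now I carry it to the pre-position, 100 mm in front of the pad.

Call:
carry_out(
  delta_pos=[
    [-0.025,0.002,0],
    [-0.055,0.004,0],
    [-0.085,0.006,0],
    [-0.115,0.008,0],
    [-0.145,0.01,0],
    [-0.17,0.012,0],
    [-0.186,0.013,0],
    [-0.186,0.013,0],
  ],
  rot=[
    [0,0,-2],
    [0,0,-4],
    [0,0,-7],
    [0,0,-9],
    [0,0,-11],
    [0,0,-13],
    [0,0,-14.3],
    [0,0,-14.3],
  ],
)

```text
clock: 11.72
eef_pos: [412.3, 60.0, 90.2]
tcp_rot: [-3.141, 0.0, 1.747]
contact_force: [0.2, 0.8, -8.9]
opening: 0.342
grasp_force: 70.8
```

Call:
carry_out(
  delta_pos=[
    [0,0,0],
    [0,0,0],
  ],
  rot=[
    [0,0,0],
    [0,0,0],
  ],
)

```text
clock: 11.98
eef_pos: [412.7, 61.3, 90.3]
tcp_rot: [3.142, -0.0, 1.749]
contact_force: [0.4, -0.5, -8.6]
opening: 0.346
grasp_force: 70.8
```

```bash
python3 - <<'E'
from h import *
import cv2
t=r.grab_frame("top"); s=r.grab_frame("side")
for n in("top","side"):
    for k in("saddle","jack_block","lift_pad"): print(n,k,[(np.round(d["box"],1).tolist(),round(d["p"],2)) for d in r.recognise(k,n)[:2]])
a=cv2.resize(t[195:255,215:315],(750,450),interpolation=cv2.INTER_CUBIC)[:300]
a=cv2.resize(t[200:255,220:320],(400,220),interpolation=cv2.INTER_CUBIC); 
T=cv2.resize(t[195:265,215:315],(400,280),interpolation=cv2.INTER_CUBIC); S=cv2.resize(s[165:250,235:335],(400,340),interpolation=cv2.INTER_CUBIC)
c=np.zeros((340,800,3),np.uint8); c[:280,:400]=T; c[:,400:]=S; cv2.imwrite("pics/c9.png",c)
E
```

```text
top saddle []
top jack_block [([201.4, 224.7, 265.4, 245.7], 0.69)]
top lift_pad [([281.1, 193.1, 361.2, 246.6], 0.63)]
side saddle []
side jack_block [([259.8, 217.9, 301.2, 266.1], 0.76), ([293.1, 146.7, 332.9, 203.6], 0.23)]
side lift_pad [([293.3, 148.1, 334.3, 204.6], 0.92)]
```

View pics/c9.png

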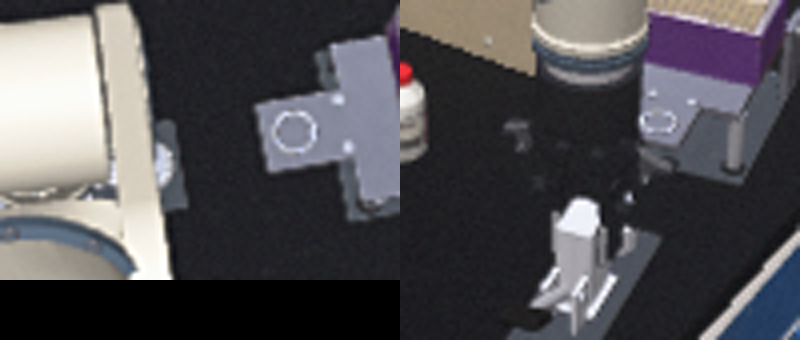

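The last picture shows, in the top crop, the ring at (295,131), the half-hidden saddle at about (157,163) and the base-plate front corners at (173,120) and (187,207). In the side crop the jack hangs upright in the gripper.

```bash
python3 - <<'E'
from h import *
import cv2
np.set_printoptions(precision=1,suppress=True)
c=lambda x,y:((x+.5)/4+215-.5,(y+.5)/4+195-.5)
t=r.grab_frame("top").astype(int); s=r.grab_frame("side").astype(int)
g=t[222:235,280:298].min(2); m=g>205; v,u=np.nonzero(m); print("ring px",280+(u.min()+u.max())/2,222+(v.min()+v.max())/2,len(u))
if len(u)>5: print(cv2.fitEllipse(np.c_[u+280,v+222].astype(np.float32)))
ring=onz("top",*c(295,131),74.5); lug=onz("top",*c(261.5,137.5),74); print("ring",ring,"lugend",lug, np.linalg.norm(ring-lug))
print("saddle",onz("top",*c(157,163),70)," base front",onz("top",*c(173,120),28),onz("top",*c(187,207),28))
print("deckfront corners",onz("top",*c(332,42),74),onz("top",*c(362,205),74))
cs=lambda x,y:((x-400+.5)/4+235-.5,(y+.5)/4+165-.5)
print("side ring",onz("side",*cs(658,121),74.5),"block top",onz("side",*cs(580,216),105))
E
```

```text
ring px 289.5 226.0 6
((293.0, 223.0), (10.248085021972656, 13.083287239074707), 90.0)
ring [ 445.1 -107.7   74.5] lugend [440.1 -84.2  74. ] 24.04268040274603
saddle [421.  -11.1  70. ]  base front [457.4 -22.4  28. ] [394.3 -33.7  28. ]
deckfront corners [ 509.4 -133.8   74. ] [ 394.3 -154.7   74. ]
side ring [ 445.9 -106.8   74.5] block top [411.   67.2 105. ]
```

```bash
python3 -c "
from h import *
plan([412.7,61.3,90],100.2,[(412.7,61.3,76,100.2),(434.7,-38.1,76,100.2),(434.7,-38.1,70,100.2)])
"
```

```text
[0.0, -0.0, 0.014] [0, 0, 0.0]
[-0.102, 0.004, 0.014] [0, 0, 0.0]
[-0.102, 0.004, 0.02] [0, 0, 0.0]
```

Call:
carry_out(
  delta_pos=[
    [0,0,0.014],
    [0,0,0.014],
    [-0.025,0.001,0.014],
    [-0.05,0.002,0.014],
    [-0.075,0.003,0.014],
    [-0.09,0.004,0.014],
    [-0.102,0.004,0.014],
    [-0.102,0.004,0.014],
  ],
  rot=[
    [0,0,0],
    [0,0,0],
    [0,0,0],
    [0,0,0],
    [0,0,0],
    [0,0,0],
    [0,0,0],
    [0,0,0],
  ],
)

```text
clock: 13.48
eef_pos: [434.6, -39.3, 76.2]
tcp_rot: [-3.141, -0.0, 1.747]
contact_force: [-0.8, 0.1, -9.5]
opening: 0.341
grasp_force: 71.2
```

Call:
carry_out(
  delta_pos=[
    [0,0,0.003],
    [0,0,0.006],
    [0,0,0.0065],
    [0,0,0.0065],
  ],
  rot=[
    [0,0,0],
    [0,0,0],
    [0,0,0],
    [0,0,0],
  ],
)

```text
clock: 13.98
eef_pos: [434.6, -38.4, 71.0]
tcp_rot: [-3.141, -0.0, 1.749]
contact_force: [-6.1, 0.2, 20.9]
opening: 0.343
grasp_force: 74.8
```

Call:
carry_out(
  delta_pos=[
    [0,0,-0.001],
    [0,0,-0.001],
    [0,0,-0.001],
    [0,0,-0.001],
  ],
  rot=[
    [0,0,0],
    [0,0,0],
    [0,0,0],
    [0,0,0],
  ],
  claw=0.085,
)

```text
clock: 14.48
eef_pos: [434.6, -38.8, 70.7]
tcp_rot: [-3.142, -0.0, 1.749]
contact_force: [-0.8, 0.1, 0.3]
opening: 0.998
grasp_force: 0.0
```

Call:
carry_out(
  delta_pos=[
    [0,0,-0.03],
    [0,0,-0.08],
    [0,0,-0.13],
    [0.05,0.0,-0.13],
    [0.1,0,-0.13],
    [0.15,0,-0.13],
    [0.2,0,-0.13],
    [0.2,0,-0.13],
  ],
  rot=[
    [0,0,0],
    [0,0,0],
    [0,0,0],
    [0,0,0],
    [0,0,0],
    [0,0,0],
    [0,0,0],
    [0,0,0],
  ],
  claw=0,
)

```text
clock: 15.48
eef_pos: [398.7, 160.5, 200.8]
tcp_rot: [3.141, -0.001, 1.753]
contact_force: [-0.5, -1.1, -0.6]
opening: -0.001
grasp_force: 0.0
```

```bash
python3 - <<'E'
from h import *
import cv2
np.set_printoptions(precision=1,suppress=True)
t=r.grab_frame("top"); s=r.grab_frame("side")
for n in("top","side"):
    for k in("jack_block","pump_handle","handle_end","lift_pad"): print(n,k,[(np.round(d["box"],1).tolist(),round(d["p"],2)) for d in r.recognise(k,n)[:2]])
cv2.imwrite("pics/t9.png",t); cv2.imwrite("pics/s9.png",s)
# bright blobs in the jack/ring area
for n,im,(u0,v0,u1,v1) in(("top",t,(225,215,300,250)),("side",s,(250,180,310,270))):
    m=(im[v0:v1,u0:u1].min(2)>190).astype(np.uint8); k,l,st,ce=cv2.connectedComponentsWithStats(m)
    for i in range(1,k):
        if st[i,4]>3: print(n,st[i],ce[i]+[u0,v0])
E
```

```text
top jack_block [([219.7, 220.8, 298.0, 249.1], 0.58)]
top pump_handle [([221.6, 232.7, 252.6, 242.1], 0.69)]
top handle_end [([216.9, 229.9, 255.9, 244.9], 0.55)]
top lift_pad [([275.1, 190.6, 363.2, 248.1], 0.8)]
side jack_block [([277.0, 205.5, 309.4, 247.7], 0.59)]
side pump_handle []
side handle_end [([274.5, 222.6, 289.7, 231.7], 0.41)]
side lift_pad [([273.6, 220.0, 290.2, 230.1], 0.18)]
top [59  8  4  3  4] [285.5 223.8]
top [ 22  11  34  16 239] [265.3 232.4]
top [68 11  1  4  4] [293.  227.5]
top [ 5 19 21  5 43] [240. 236.]
top [23 18  9  8 21] [253.  237.3]
side [36 21 16  9 76] [292.1 204.8]
side [48 25  6  5 19] [300.3 207.4]
side [32 37  4  5  6] [283.7 219.3]
side [39 39  4  5  8] [290.5 221. ]
side [42 40  7  9 17] [295.3 224.1]
side [36 46  3  2  5] [287.2 226.4]
side [43 71 17 19 42] [301.2 260.3]
```

```bash
python3 - <<'E'
from h import *
import cv2
np.set_printoptions(precision=1,suppress=True,linewidth=180)
print("block side",onz("side",292.1,204.8,85))
a=np.deg2rad(-79.8); ux=np.array([np.cos(a),np.sin(a),0]); uy=np.array([-np.sin(a),np.cos(a),0])
def rect(n,im,O,z,xs,ys):
    i=r.camera_info(n); P=np.linalg.inv(np.array(i["pose"]))
    X,Y=np.meshgrid(xs,ys); W=np.array([O[0],O[1],z])+X[...,None]*ux+Y[...,None]*uy
    c=W@P[:3,:3].T+P[:3,3]; return cv2.remap(im.min(2),(i["fx"]*c[...,0]/c[...,2]+i["cx"]).astype(np.float32),(i["fy"]*c[...,1]/c[...,2]+i["cy"]).astype(np.float32),cv2.INTER_LINEAR)
t=cv2.imread("pics/t9.png"); s=cv2.imread("pics/s9.png")
B=np.array([434,-38.2]); 
ax=np.arange(-36,37,3)
for n,im in(("top",t),("side",s)):
    q=rect(n,im,B,85,ax,ax); print(n,"rows=y -36..36, cols=x"); print(q[::2])
R=np.array([444.2,-107]); ar=np.arange(-27,28,3)
print("ring top"); print(rect("top",t,R,74.5,ar,ar)[::1]); 
E
```

```text
block side [429.6 -35.2  85. ]
top rows=y -36..36, cols=x
[[ 82  82  82  82  80  80  79  79  79  80  79  78  81  79  80  80  80  80  81  81  80  81  81  80  80]
 [ 76  80 108 120 108 111 130 144 132 123 113 110 130 134 124 118 106 106  84  76  79  78  80  79  76]
 [105 107 171 202 199 188 195 198 183 179 186 186 200 201 182 189 216 241 163  81  73  76  75  78  77]
 [238 225 215 217 190 131 150 145 131 123 126 141 146 139 123 118 130 175 201 161 146 135 125 147 160]
 [108 110 190 218 174 237 233 231 233 235 234 232 231 232 233 232 234 229 222 234 235 234 234 233 234]
 [158 117 184 230 178 207 232 232 231 230 228 228 230 228 228 230 231 225 226 234 233 232 232 233 234]
 [127 125 126 141 149 204 233 231 229 227 229 229 228 229 232 232 234 223 164 108 103 133 149 158 134]
 [229 243 232 219 213 242 235 229 229 232 231 231 232 233 235 236 240 235 153  85  74  73  76  74  77]
 [ 82  71  73  78  90 123 151 187 209 181 153 155 161 204 215 183 152 115  79  76  78  79  79  78  77]
 [ 78  74  73  77  82  77  78  71  70  75  78  76  74  69  71  81  80  78  80  77  76  77  82  80  81]
 [ 29  29  3
[... 2476 characters left out ...]
22 138 166 134 128 132 131 132 131 129 124 149 193 134 130 133 133]
 [ 77 104 130 136 157 159 139 128 128 130 129 126 137 165 158 130 131 132 131]
 [ 78  99 137 133 137 163 168 132 127 134 134 138 164 180 143 132 131 131 130]
 [ 74  87 138 131 130 148 184 179 156 161 163 191 203 155 132 132 133 131 131]
 [ 74  90 129 132 131 131 143 175 182 155 144 152 137 131 131 133 133 131 131]
 [ 81 102 128 133 133 132 130 132 136 128 130 133 128 130 133 133 132 130 133]
 [ 82 108 131 133 134 138 134 131 131 130 134 136 134 132 134 133 136 135 133]
 [ 57  76  91  91 101 125 119 101  94  96 111 130 117 103 103 109 139 139 120]
 [ 28  33  38  39  42  42  42  36  40  43  47  43  36  38  44  51  57  49  70]]
```

Measured in the deck axes, the saddle sits within about 2 mm of the ring. Now above the paddle and press.

Call:
carry_out(
  delta_pos=[
    [-0.05,-0.001,0],
    [-0.095,-0.001,0],
    [-0.095,-0.001,0.05],
    [-0.095,-0.001,0.09],
    [-0.095,-0.001,0.09],
    [-0.095,-0.001,0.09],
  ],
  rot=[
    [0,0,0],
    [0,0,0],
    [0,0,0],
    [0,0,0],
    [0,0,0],
    [0,0,0],
  ],
)

```text
clock: 16.73
eef_pos: [415.7, 64.3, 111.8]
tcp_rot: [3.141, 0.0, 1.748]
contact_force: [0.4, 0.0, 0.6]
opening: 0.002
grasp_force: 0.0
```

Call:
carry_out(
  delta_pos=[
    [0,0,0.005],
    [0.001,0,0.01],
    [0.002,0,0.014],
    [0.003,0,0.018],
    [0.003,0,0.018],
  ],
  rot=[
    [0,0,0],
    [0,0,0],
    [0,0,0],
    [0,0,0],
    [0,0,0],
  ],
)

```text
clock: 17.35
eef_pos: [414.9, 67.4, 92.7]
tcp_rot: [3.141, 0.0, 1.749]
contact_force: [1.7, 1.4, 3.9]
opening: 0.0
grasp_force: 1.7
```

Call:
carry_out(
  delta_pos=[
    [0.002,0,0.005],
    [0.004,0,0.01],
    [0.006,0,0.014],
    [0.007,0,0.018],
    [0.007,0,0.018],
  ],
  rot=[
    [0,0,0],
    [0,0,0],
    [0,0,0],
    [0,0,0],
    [0,0,0],
  ],
)

```text
clock: 17.98
eef_pos: [413.7, 73.6, 74.8]
tcp_rot: [3.141, 0.001, 1.749]
contact_force: [1.5, -6.4, 8.1]
opening: 0.001
grasp_force: 4.3
```

```bash
python3 - <<'E'
from h import *
import cv2
s=r.grab_frame("side"); o=cv2.imread("pics/s9.png")
# vertical shift of the lug/ring and box between before and now
for nm,(u0,v0,u1,v1) in dict(box=(292,158,322,182),lug=(296,186,312,202)).items():
    m=cv2.matchTemplate(s[v0-12:v1+12,u0-8:u1+8],o[v0:v1,u0:u1],cv2.TM_CCOEFF_NORMED); _,mx,_,l=cv2.minMaxLoc(m); print(nm,l[0]-8,l[1]-12,round(mx,2))
E
```

```text
box 2 -2 0.98
lug 0 -3 0.88
```

Call:
carry_out(
  delta_pos=[
    [-0.001,0,0.002],
    [-0.001,0,0.004],
    [-0.001,0,0.004],
    [-0.001,0,0.004],
  ],
  rot=[
    [0,0,0],
    [0,0,0],
    [0,0,0],
    [0,0,0],
  ],
)

```text
clock: 18.52
eef_pos: [413.7, 73.6, 71.1]
tcp_rot: [3.141, -0.001, 1.748]
contact_force: [-1.1, 5.5, 9.9]
opening: 0.001
grasp_force: 4.8
```

```bash
python3 - <<'E'
from h import *
import cv2
s=r.grab_frame("side"); o=cv2.imread("pics/s9.png"); cv2.imwrite("pics/s10.png",s)
for nm,(u0,v0,u1,v1) in dict(box=(292,158,322,182),lug=(296,186,312,202)).items():
    f=lambda a:cv2.resize(a,None,fx=4,fy=4,interpolation=cv2.INTER_CUBIC)
    m=cv2.matchTemplate(f(s[v0-12:v1+12,u0-8:u1+8]),f(o[v0:v1,u0:u1]),cv2.TM_CCOEFF_NORMED); _,mx,_,l=cv2.minMaxLoc(m); print(nm,l[0]/4-8,l[1]/4-12,round(mx,2))
i=r.camera_info("side"); P=np.linalg.inv(np.array(i["pose"]))
def pj(p):
    c=P[:3,:3]@p+P[:3,3]; return np.array([i["fx"]*c[0]/c[2]+i["cx"],i["fy"]*c[1]/c[2]+i["cy"]])
ux=np.array([.177,-.984,0]); p=np.array([444.2,-107,74.])
for th in(.045,.06,.075): print(th,pj(p+[0,0,187*th])-pj(p), pj(p+75*ux+[0,0,40+112*th])-ux*0@ux-pj(p+75*ux+[0,0,40]))
print(r.sense()["contact_force"])
E
```

```text
box 3.5 -2.0 0.98
lug 0.5 -3.5 0.89
0.045 [ 0.11402099 -2.1203463 ] [ 0.08266111 -1.2831557 ]
0.06 [ 0.15219224 -2.83018273] [ 0.11028452 -1.71195636]
0.075 [ 0.19044605 -3.54155459] [ 0.13794289 -2.14129977]
[-0.9113988   5.23131316  9.67133807]
```

The lug rose 3.5 px, which matches about 0.075 rad. Now I let the handle come right back up.

Call:
carry_out(
  delta_pos=[
    [-0.001,0,-0.006],
    [-0.003,0,-0.012],
    [-0.005,0,-0.018],
    [-0.007,0,-0.026],
    [-0.009,0,-0.034],
    [-0.009,0,-0.045],
    [-0.009,0,-0.045],
    [-0.009,0,-0.045],
  ],
  rot=[
    [0,0,0],
    [0,0,0],
    [0,0,0],
    [0,0,0],
    [0,0,0],
    [0,0,0],
    [0,0,0],
    [0,0,0],
  ],
)

```text
clock: 19.58
eef_pos: [414.8, 64.3, 115.7]
tcp_rot: [-3.141, -0.0, 1.749]
contact_force: [0.2, -1.5, -0.1]
opening: 0.0
grasp_force: 0.0
```

```bash
python3 - <<'E'
from h import *
import cv2
s=r.grab_frame("side"); o=cv2.imread("pics/s9.png"); t=r.grab_frame("top"); ot=cv2.imread("pics/t9.png")
f=lambda a:cv2.resize(a,None,fx=4,fy=4,interpolation=cv2.INTER_CUBIC)
def sh(nm,s,o,u0,v0,u1,v1):
    m=cv2.matchTemplate(f(s[v0-8:v1+8,u0-8:u1+8]),f(o[v0:v1,u0:u1]),cv2.TM_CCOEFF_NORMED); _,mx,_,l=cv2.minMaxLoc(m); print(nm,l[0]/4-8,l[1]/4-8,round(mx,2))
sh("lug",s,o,296,186,312,202); sh("lid",s,o,292,148,334,182); sh("block side",s,o,284,200,303,225); sh("block top",t,ot,246,224,275,246); sh("ram top",t,ot,262,226,278,246)
print(r.sense()["contact_force"], r.sense()["eef_pos"])
E
```

```text
lug 0.25 -0.25 0.88
lid 0.25 0.0 0.98
block side 0.0 -0.25 0.43
block top 0.25 0.0 0.79
ram top 0.0 0.0 1.0
[-0.01959353 -0.18619767  0.53744522] [414.69645246  64.30137555 115.479651  ]
```

The deck is back down and the jack hasn't shifted. Second push, to hold.

Call:
carry_out(
  delta_pos=[
    [0,0,0.01],
    [0.001,0,0.016],
    [0.003,0,0.022],
    [0.005,0,0.028],
    [0.007,0,0.034],
    [0.009,0,0.04],
    [0.0095,0,0.045],
    [0.0095,0,0.0455],
  ],
  rot=[
    [0,0,0],
    [0,0,0],
    [0,0,0],
    [0,0,0],
    [0,0,0],
    [0,0,0],
    [0,0,0],
    [0,0,0],
  ],
)

```text
clock: 20.68
eef_pos: [413.5, 73.3, 70.1]
tcp_rot: [-3.141, 0.001, 1.749]
contact_force: [-0.5, -4.4, 13.5]
opening: -0.001
grasp_force: 6.7
```

Call:
carry_out(
  delta_pos=[
    [0,0,0],
    [0,0,0],
    [0,0,0],
    [0,0,0],
    [0,0,0],
    [0,0,0],
  ],
  rot=[
    [0,0,0],
    [0,0,0],
    [0,0,0],
    [0,0,0],
    [0,0,0],
    [0,0,0],
  ],
)

```text
clock: 21.42
eef_pos: [413.5, 73.3, 70.3]
tcp_rot: [3.142, 0.001, 1.749]
contact_force: [-0.1, -4.4, 9.7]
opening: -0.004
grasp_force: 4.9
```

```bash
python3 - <<'E'
from h import *
import cv2
s=r.grab_frame("side"); o=cv2.imread("pics/s9.png"); t=r.grab_frame("top"); ot=cv2.imread("pics/t9.png"); p=cv2.imread("pics/s10.png")
f=lambda a:cv2.resize(a,None,fx=4,fy=4,interpolation=cv2.INTER_CUBIC)
def sh(nm,s,o,u0,v0,u1,v1):
    m=cv2.matchTemplate(f(s[v0-8:v1+8,u0-8:u1+8]),f(o[v0:v1,u0:u1]),cv2.TM_CCOEFF_NORMED); _,mx,_,l=cv2.minMaxLoc(m); print(nm,l[0]/4-8,l[1]/4-8,round(mx,2))
sh("lug",s,o,296,186,312,202); sh("lid",s,o,292,148,334,182); sh("lid vs first push",s,p,292,145,334,180); sh("block",t,ot,246,224,275,246)
q=r.sense(); print(q["contact_force"],q["eef_pos"],q["clock"])
E
```

```text
lug 0.5 -3.75 0.91
lid 1.0 -2.0 0.93
lid vs first push 0.0 0.0 1.0
block 0.25 0.0 0.94
[-0.27246148 -5.25858797  9.97629874] [413.48992721  73.32221168  70.32335783] 21.525
```

The deck is raised (lug up 3.75 px, about 0.075 rad) and the push is a steady 10 N. The lid sits as it did in the first push and the jack is in place, so I'm handing in.

```bash
python3 -c "
from rig import r
print(r.sign_off())"
```

```text
the job is handed in; nothing more can be done
None
```

I handed in the job at about 21.5 s: lid pressed shut, jack about 2 mm off centre under the pad, one full pump and release, and now the handle held down at about 10 N with the deck raised about 0.075 rad; I kept clear of the cup, bottle and nut, and no verdict came back.

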